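# Find the sealed case that rattles and hand it over

### The arm

A 6-joint arm with a two-finger parallel gripper is mounted at the origin on the work surface; the furniture and walls round the work are solid. World frame = base frame: x ahead of the robot, y to its left, z up, the work surface at z = 0. Lengths are in m, angles in rad, forces in N, time in s.
With the tool pointing down it reaches from about 0.4 to 0.925 m from the base axis. Payload 12.5 kg.
Tool frame: the origin (TCP) lies between the finger pads; the fingertips stand 25 mm ahead of it and the grasp point (between the pads) lies 6 mm ahead of it; z points along the fingers, y is the direction in which the jaws open and shut (so a half turn about z gives the same grasp; the last joint's range is limited). The gripper opens to 95 mm and grips with 3 to 60 N. Pads are 20 mm wide; open, the fingers measure 119 mm over their backs; the gripper's body (75 mm by 180 mm) begins 59 mm behind the grasp point.
Start: joints at [1.244, 0.491, 1.559, -0, 1.092, -0.106], TCP at [0.137, 0.61, 0.24] pointing down, gripper open.
Joint ranges: [-3.1, 3.1], [-0.84, 2.19], [0.05, 2.79], [-1.13, 4.28], [0.06, 2.93], [-2.69, 2.69]. Speed limits (rad/s): [2.22, 2.22, 2.79, 3.14, 3.14, 3.14].

### API

Orientations are given as a unit quaternion [x, y, z, w].
In Python, from rig import manip gives the robot as it stands. Calls block until the motion is done:
- manip.move_ptp(position, orientation): joint-space move of the TCP to a pose.
- manip.servo_line(position, orientation=None, speed=0.15, guard=None): straight line of the TCP; orientation=None keeps the orientation; speed is the mean speed in m/s. With guard (N) it stops when the force on the tool has changed by that much, and returns True; else False.
- manip.move_joints(angles): joint-space move.
- manip.move_gripper(opening, grasp_force=None): finger opening in m; grasp_force is the grip in N (None keeps the last); returns when the fingers have stopped.
- manip.dwell(seconds).
- manip.inverse_kinematics(position, orientation): joint angles nearest the present ones, or None.
- manip.get_obs(): the state.
- manip.grab_frame(name): name is "scene" or "side" or "wrist"; returns a dict with "image" (400x640x3 uint8, blue, green, red), "fov_y" (degrees; the focal length in pixels is half the picture's height over the tangent of half this angle, whatever the lens; pixels are square), "cx", "cy" (the principal point, pixels), "R" (3x3) and "t" (3): a world point X has camera coordinates R X + t; the wrist camera has in their place "T_tool_cam" (4x4, takes a point from camera to tool coordinates, whose origin is the TCP and whose axes are the flange's). Camera axes: x right, y down, z forward; pixel columns grow to the right and rows downward; lengths in m; the calibration is good to about 2 mm. A picture is of the moment at which its call begins: read the wrist's pose just before it. There is no depth.
A pose or a line that the arm cannot do raises manip.IKError and nothing moves.
- manip.sign_off(): hands the job in, once; it reports no verdict.
The state is a dict: "t": time; "joint_pos": joint angles; "joint_velocities": joint speeds; "effort": joint torques, N m; "tool_pos": TCP position; "ee_rot": TCP orientation; "wrist_force": force on the tool from outside, world axes, zero at the start; "torque": the same for the moment, N m; "grip_width": finger opening in m.
Only numpy, scipy, OpenCV 4.12 (cv2) and the standard library are available. Lean on these libraries where they do the work, as an engineer would, in place of code of your own. Each camera call takes 0.05 s, during which the arm holds its last target. There are 200 camera calls.

### The job

Each of the three sealed cases on the rack holds a steel check weight in foam, but in one the weight has come out of its nest: lift a case up and off its hook, shake it briskly front to back in mid-air, four times or more, and if it stays quiet stand it upright in the tray and try the next; cases you need not try stay hanging. When one rattles, keep hold of it and hold it out, upright and still, to the middle of the far edge of the table (no more than 15 cm short of it, its underside at least 10 cm above the table), and finish there still holding it. Leave the other things on the table alone.

Things in the scene. Friction and masses are not known exactly. Their poses are not given: they have to be found in the camera images.
- case_1_mid (a point): centre of sealed case 1, half-way up. Grey box, white lid, 80 mm deep (own x, back at +x) x 56 mm wide (y) x 100 mm tall (z); 0.35 to 0.5 kg, all look alike, and how heavy one is tells nothing. Grip it firmly across y, on the bare flat sides; latches are on the front. Inside is a 200 g steel cylinder: packed tight in two cases, but in one (which one varies) loose at the bottom, free to roll 42 mm between front and back
- case_2_mid (a point): centre of sealed case 2, half-way up. Grey box, white lid, 80 mm deep (own x, back at +x) x 56 mm wide (y) x 100 mm tall (z); 0.35 to 0.5 kg, all look alike, and how heavy one is tells nothing. Grip it firmly across y, on the bare flat sides; latches are on the front. Inside is a 200 g steel cylinder: packed tight in two cases, but in one (which one varies) loose at the bottom, free to roll 42 mm between front and back
- case_3_mid (a point): centre of sealed case 3, half-way up. Grey box, white lid, 80 mm deep (own x, back at +x) x 56 mm wide (y) x 100 mm tall (z); 0.35 to 0.5 kg, all look alike, and how heavy one is tells nothing. Grip it firmly across y, on the bare flat sides; latches are on the front. Inside is a 200 g steel cylinder: packed tight in two cases, but in one (which one varies) loose at the bottom, free to roll 42 mm between front and back
- rack: fixed hanging rack, 0.41 m long (y), 0.17 m high; origin on the table below its hook rail; feet reach 150 mm to -x, 50 mm to +x. Cases hang upright on its -x side with the rack's yaw, side by side along its y, 125 mm apart, centres 77 mm to -x of the origin, undersides 62 mm above the table, backs against a lower bar
- hook_1 (a point): top of the upturned steel tip of hook 1 (any case may hang there). The 7 mm tip stands in the bracket on the case's upper back, with 9 mm play; the bracket's cross bar (60 mm behind, 36 mm above the case's centre) rests on the hook 12 mm below this point: raise the case 15 mm or more (25 is safe), then draw it off to the rack's -x
- hook_2 (a point): top of the upturned steel tip of hook 2 (any case may hang there). The 7 mm tip stands in the bracket on the case's upper back, with 9 mm play; the bracket's cross bar (60 mm behind, 36 mm above the case's centre) rests on the hook 12 mm below this point: raise the case 15 mm or more (25 is safe), then draw it off to the rack's -x
- hook_3 (a point): top of the upturned steel tip of hook 3 (any case may hang there). The 7 mm tip stands in the bracket on the case's upper back, with 9 mm play; the bracket's cross bar (60 mm behind, 36 mm above the case's centre) rests on the hook 12 mm below this point: raise the case 15 mm or more (25 is safe), then draw it off to the rack's -x
- tray: fixed low open tray, 290 mm (its x) by 170 mm (its y), rim 28 mm high, walls 5 mm, inner floor 16 mm above the table; origin at the centre of its underside. Two cases fit side by side, centres 65 mm either way of the tray's centre along its x
- far_edge (a point): middle of the table's far edge, at table height, the visitor's chair beyond it
- timer: loose bench timer lying on the table, 66 x 66 x 18 mm, origin under its centre; leave alone
- marker: loose marker pen lying on the table, 16 x 152 x 18 mm; leave alone
- cup: loose closed specimen cup, 68 mm across, 62 mm high; leave alone
- lid_x: loose round cup lid lying flat, 68 mm across, 17 mm high; leave alone
Things that resemble listed ones, but are neither listed nor needed, are in the scene too. Leave any blue look-alike of the part that bears case_3_mid alone.

How it is judged:
By the outcome, as a careful person would: the job done as asked, in the order asked, and still so for the second after the job is handed in, while the arm keeps its last pose, push and grip.
It also fails if it takes over 72 s, if anything falls off the work surface, if the arm or the gripper's body presses on something with over 40 N, if the wrist force passes 120 N, or if a joint passes its speed limit or range.

## Working session

There is one attempt and no reset: what is moved stays moved. The work goes in short steps, each a Python script; the robot and the scene stay as the last script left them, time stands still between calls to the robot, and variables do not carry over. Pictures are saved under pics/ and viewed, about 8 in all and at most 12, crops included, and the job is handed in when it is done.

```bash
ls; mkdir -p pics
python3 - <<'E'
from rig import manip
import cv2,json,numpy as np,pickle
for n in("scene","side"):
    f=manip.grab_frame(n); cv2.imwrite(f"pics/{n}0.png",f["image"]); pickle.dump(f,open(n+".pkl","wb"))
    print(n,f["fov_y"],f["cx"],f["cy"],np.round(f["R"],3).tolist(),np.round(f["t"],3).tolist())
o=manip.get_obs();print(o)
print(manip.grab_frame("wrist")["T_tool_cam"])
E
```

```text
pics
scene 43.747286174508254 314.088401760744 199.58292405153486 [[0.905, -0.425, 0.013], [-0.303, -0.666, -0.682], [0.298, 0.613, -0.732]] [-0.424, 0.246, 1.66]
side 48.986775593947634 311.55010492562474 191.7873863336196 [[1.0, -0.014, 0.01], [-0.002, -0.672, -0.74], [0.017, 0.74, -0.672]] [-0.481, 0.085, 1.355]
{'t': 0.1, 'joint_pos': array([ 1.24438110e+00,  4.91470465e-01,  1.55938114e+00, -9.88592808e-06,
        1.09165642e+00, -1.05580740e-01]), 'joint_velocities': array([ 0.00134023, -0.00218606, -0.00188658, -0.001565  , -0.00194808,
        0.0004022 ]), 'effort': array([ 3.85824504e-03, -6.13625121e+01, -2.58610529e+01,  6.94220373e-02,
        4.69633390e-02, -1.17610516e-04]), 'tool_pos': array([0.13681349, 0.60966012, 0.2391406 ]), 'ee_rot': array([ 1.10190736e-01,  9.93910354e-01, -4.47990793e-04, -9.38089685e-05]), 'wrist_force': array([ 0.17006184, -0.27353988, -0.02225458]), 'torque': array([-0.00350757,  0.04360627, -0.00074595]), 'grip_width': 0.09523013926078895}
[[-1.52400725e-03 -9.66782257e-01 -2.55596841e-01  7.21444238e-02]
 [ 9.99998839e-01 -1.47316536e-03 -3.90362185e-04 -5.12657895e-04]
 [ 8.58821311e-07 -2.55597139e-01  9.66783379e-01 -1.44816847e-01]
 [ 0.00000000e+00  0.00000000e+00  0.00000000e+00  1.00000000e+00]]
```

View pics/scene0.png

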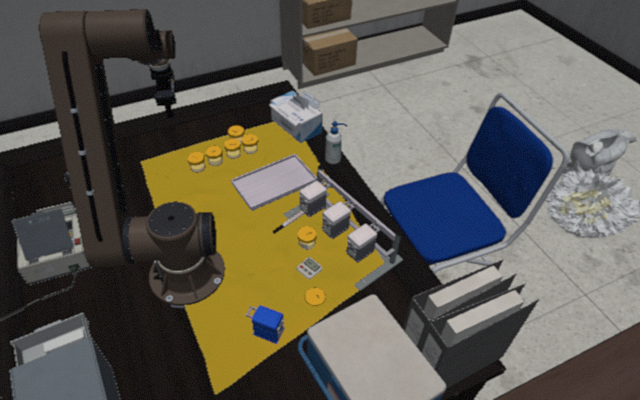

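View pics/side0.png

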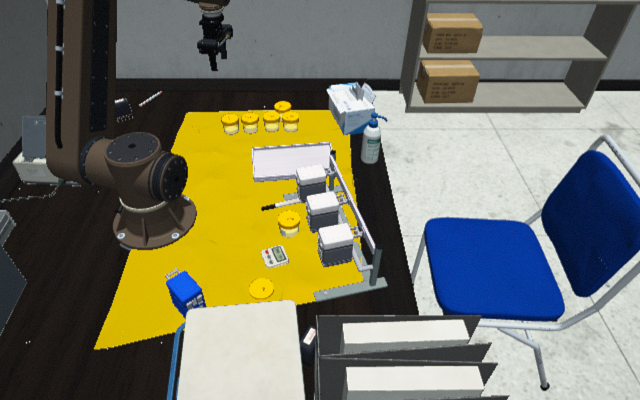

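The side view shows three grey cases with white lids on the rack at about (313,180), (322,210) and (335,243). The blue box at (185,290) is the look-alike, so I'll leave it alone. Next I'll enlarge both views.

Run:
```python
import cv2
a=cv2.imread("pics/side0.png")[140:310,240:440];cv2.imwrite("pics/sideC.png",cv2.resize(a,None,fx=3.5,fy=3.5,interpolation=cv2.INTER_CUBIC))
a=cv2.imread("pics/scene0.png")[145:295,225:425];cv2.imwrite("pics/sceneC.png",cv2.resize(a,None,fx=4,fy=4,interpolation=cv2.INTER_CUBIC))
```

```text
(no output)
```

View pics/sideC.png

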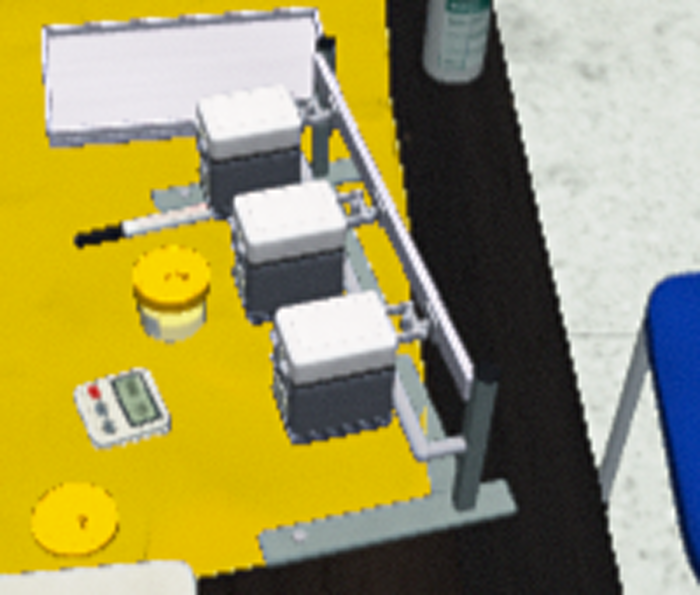

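View pics/sceneC.png

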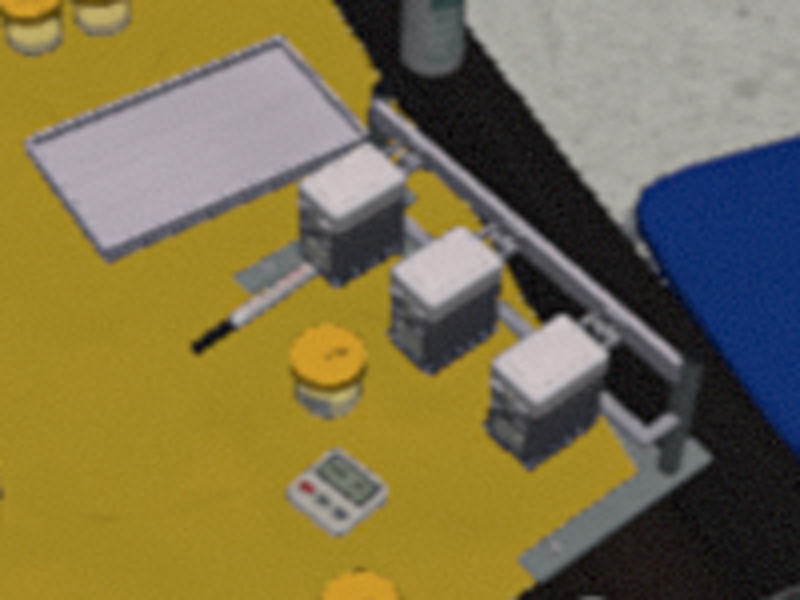

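```bash
cat > h.py <<'E'
import numpy as np,pickle
F={n:pickle.load(open(n+".pkl","rb")) for n in("scene","side")}
def up(n,px,z):
    f=F[n];fl=200/np.tan(np.radians(f["fov_y"]/2));R,t=np.array(f["R"]),np.array(f["t"])
    c=-R.T@t;d=R.T@np.array([(px[0]-f["cx"])/fl,(px[1]-f["cy"])/fl,1]);return c+d*(z-c[2])/d[2]
def sc(p):return (p[0]/4+225,p[1]/4+145)
def sd(p):return (p[0]/3.5+240,p[1]/3.5+140)
E
python3 - <<'E'
from h import *
np.set_printoptions(precision=4,suppress=True)
S=dict(A=[(277,304),(380,293),(396,340),(283,357)],B=[(237,193),(332,181),(346,230),(243,243)],C=[(199,97),(290,86),(300,130),(204,140)])
N=dict(A=[(497,362),(563,315),(608,352),(540,404)],B=[(393,270),(460,228),(501,262),(433,308)],C=[(303,184),(368,144),(406,178),(340,222)])
for k in S:
  for n,D,g in(("side",S,sd),("scene",N,sc)):
    P=np.array([up(n,g(p),.162)[:2] for p in D[k]]);e=(P[1]+P[2]-P[0]-P[3])/2
    print(k,n,P.mean(0),"depth",np.linalg.norm(e),"yaw",np.degrees(np.arctan2(e[1],e[0])),"w",np.linalg.norm((P[0]+P[1]-P[2]-P[3])/2))
T=np.array([up("scene",sc(p),.028)[:2] for p in[(27,145),(282,38),(365,135),(110,250)]]);print("tray",T,T.mean(0))
T=np.array([up("side",sd(p),.028)[:2] for p in[(42,27),(318,10),(48,131)]]);print(T,(T[1]+T[2])/2)
print("foot end",up("side",sd((517,505)),.01),up("scene",sc((710,458)),.01), up("side",sd((262,545)),.01),up("scene",sc((525,565)),.01))
for p in[(490,0),(520,110),(610,560)]:print("edge side",up("side",sd(p),0))
for p in[(465,20),(640,240)]:print("edge scene",up("scene",sc(p),0))
for p in[(290,82),(505,365),(490,385)]:print("edge end",up("scene",p,0))
for n,p in(("marker",(76,240)),("cup",(172,272)),("timer",(122,405))):print(n,up("side",sd(p),.018 if n!="cup" else .062))
print("sanit",up("side",(370,162),0),up("scene",(333,162),0))
E
```

```text
A side [ 0.5369 -0.2042] depth 0.07942743311229235 yaw 9.533493052850154 w 0.048782497287610485
A scene [ 0.5391 -0.2078] depth 0.07583989512264834 yaw 16.803588110502115 w 0.0510713506857
B side [ 0.5087 -0.0872] depth 0.07835004638163565 yaw 10.192965773573928 w 0.056133591681471334
B scene [ 0.507  -0.0873] depth 0.07518757470241871 yaw 15.473650193477509 w 0.05066384132004169
C side [0.4783 0.0321] depth 0.0790722190345941 yaw 9.889874452244403 w 0.056844749669349943
C scene [0.479  0.0322] depth 0.07543767020376557 yaw 16.93926255613283 w 0.053164123188920394
tray [[0.2694 0.3237]
 [0.5547 0.3633]
 [0.5715 0.2015]
 [0.2945 0.1627]] [0.4225 0.2628]
[[0.2702 0.3325]
 [0.5569 0.3624]
 [0.2903 0.1667]] [0.4236 0.2645]
foot end [ 0.6811 -0.253   0.01  ] [ 0.6798 -0.2573  0.01  ] [ 0.4858 -0.2877  0.01  ] [ 0.4852 -0.2859  0.01  ]
edge side [0.7487 0.4197 0.    ]
edge side [0.7544 0.2314 0.    ]
edge side [ 0.746  -0.2958  0.    ]
edge scene [0.7531 0.3387 0.    ]
edge scene [ 0.7602 -0.0079  0.    ]
edge end [0.7544 0.8861 0.    ]
edge end [ 0.7551 -0.7006  0.    ]
edge end [ 0.677  -0.7297  0.    ]
marker [0.326  0.0285 0.018 ]
cup [ 0.4145 -0.0547  0.062 ]
timer [ 0.376  -0.1602  0.018 ]
sanit [0.6951 0.2845 0.    ] [0.6883 0.2868 0.    ]
```

Run:
```python
import cv2,numpy as np
s=cv2.imread("pics/scene0.png");d=cv2.imread("pics/side0.png")
g=lambda a,x,y:cv2.resize(cv2.convertScaleAbs(a[y:y+70,x:x+100],alpha=1.8,beta=25),None,fx=4,fy=4,interpolation=cv2.INTER_CUBIC)
cv2.imwrite("pics/corn.png",np.vstack([np.hstack([g(s,230,60),g(s,440,325)]),np.hstack([g(d,310,60),g(d,360,270)])]))
```

```text
(no output)
```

View pics/corn.png

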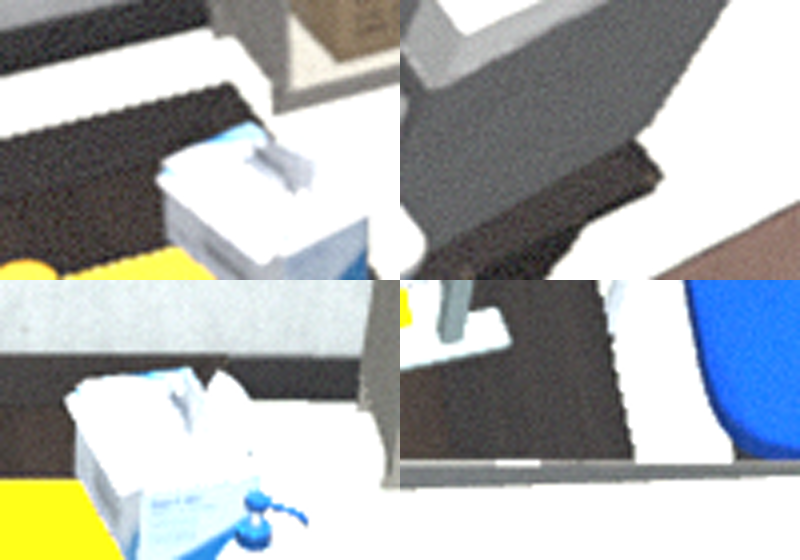

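Run:
```python
from h import *
f=F["side"];fl=200/np.tan(np.radians(f["fov_y"]/2))
g=lambda p,x,y:(x+p[0]/4,y+p[1]/4)
for p in[(0,135),(235,85),(0,210),(165,168)]:print("sc",p,up("scene",g(p,230,60),0))
print("near",up("scene",g((263,176),440,325),0))
for p in[(20,122),(60,120),(20,76)]:print("sd",p,up("side",g(p,310,60),0))
from rig import manip
from scipy.spatial.transform import Rotation as Ro
def q(yaw):return (Ro.from_euler('z',yaw)*Ro.from_quat([0,1,0,0])).as_quat()
# tool x -> -x for [0,1,0,0]; y->y
for p,y in(((.508,-.087,.3),14),((.508,-.087,.12),14),((.43,-.107,.15),14),((.538,-.206,.12),14),((.479,.032,.12),14),((.4,.012,.15),14),((.487,.272,.073),7.5),((.359,.255,.073),7.5),((.69,.08,.3),0)):
    for k in(0,180):
        j=manip.inverse_kinematics(np.array(p),q(np.radians(y+k)));print(p,k,None if j is None else np.round(j,2))
```

```text
sc (0, 135) [0.45720661 0.91231856 0.        ]
sc (235, 85) [0.75140229 0.89444173 0.        ]
sc (0, 210) [0.41081373 0.77450141 0.        ]
sc (165, 168) [0.61061724 0.77200328 0.        ]
near [ 0.74905494 -0.71111997  0.        ]
sd (20, 122) [0.50744479 0.79586851 0.        ]
sd (60, 120) [0.5521187  0.80052127 0.        ]
sd (20, 76) [5.09512873e-01 9.01965953e-01 1.11022302e-16]
(0.508, -0.087, 0.3) 0 [-0.3   0.27  1.74 -0.    1.13 -2.11]
(0.508, -0.087, 0.3) 180 [-0.3   0.27  1.74 -0.    1.13  1.03]
(0.508, -0.087, 0.12) 0 [-0.3   0.5   1.95 -0.    0.69 -2.11]
(0.508, -0.087, 0.12) 180 [-0.3   0.5   1.95 -0.    0.69  1.03]
(0.43, -0.107, 0.15) 0 [-0.39  0.37  2.09 -0.    0.68 -2.21]
(0.43, -0.107, 0.15) 180 [-0.39  0.37  2.09 -0.    0.68  0.93]
(0.538, -0.206, 0.12) 0 [-0.48  0.57  1.8  -0.    0.77 -2.3 ]
(0.538, -0.206, 0.12) 180 [-0.48  0.57  1.8  -0.    0.77  0.85]
(0.479, 0.032, 0.12) 0 [-0.07  0.46  2.03 -0.    0.64 -1.89]
(0.479, 0.032, 0.12) 180 [-0.07  0.46  2.03 -0.    0.64  1.26]
(0.4, 0.012, 0.15) 0 [-0.14  0.32  2.18 -0.    0.63 -1.95]
(0.4, 0.012, 0.15) 180 [-0.14  0.32  2.18 -0.    0.63  1.19]
(0.487, 0.272, 0.073) 0 [ 0.39  0.62  1.88 -0.    0.65 -1.31]
(0.487, 0.272, 0.073) 180 [ 0.39  0.62  1.88 -0.    0.65  1.83]
(0.359, 0.255, 0.073) 0 [ 0.47  0.52  2.16 -0.    0.46 -1.23]
(0.359, 0.255, 0.073) 180 [ 0.47  0.52  2.16 -0.    0.46  1.91]
(0.69, 0.08, 0.3) 0 [ 0.02  0.55  1.29 -0.    1.3  -1.55]
(0.69, 0.08, 0.3) 180 [ 0.02  0.55  1.29 -0.    1.3   1.59]
```

```bash
cat >> h.py <<'E'
from rig import manip
from scipy.spatial.transform import Rotation as Ro
import cv2
def q(deg):return (Ro.from_euler('z',deg+180,degrees=True)*Ro.from_quat([0,1,0,0])).as_quat()
def wrist(name):
    o=manip.get_obs();f=manip.grab_frame("wrist");T=np.eye(4);T[:3,:3]=Ro.from_quat(o["ee_rot"]).as_matrix();T[:3,3]=o["tool_pos"]
    W=T@np.array(f["T_tool_cam"]);f["R"]=W[:3,:3].T;f["t"]=-W[:3,:3].T@W[:3,3];F[name]=f;pickle.dump(f,open(name+".pkl","wb"));cv2.imwrite(f"pics/{name}.png",f["image"])
u=np.array([np.cos(np.radians(14)),np.sin(np.radians(14)),0])  # rack +x
E
python3 - <<'E'
from h import *
manip.move_gripper(.095)
manip.move_ptp(np.array([.48-.03,.0,.34]),q(14))
wrist("w1");print(manip.get_obs()["t"],manip.get_obs()["tool_pos"])
E
```

```text
2.875 [0.45009012 0.00050022 0.33990432]
```

View pics/w1.png

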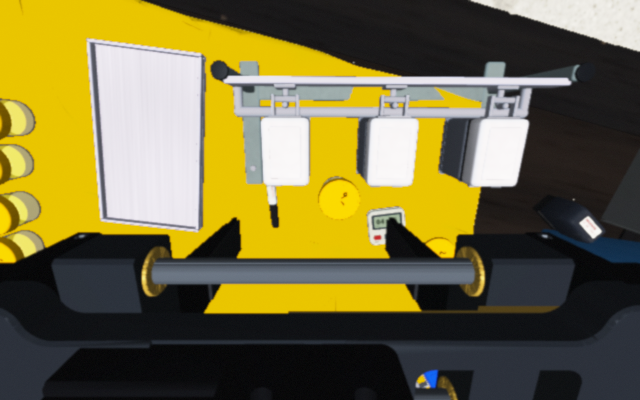

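The wrist view shows the lid tops at about (285,151), (394,152) and (499,151). The tray's rim corners are at (88,41), (204,55), (202,230) and (101,220).

Run:
```python
from h import *
np.set_printoptions(precision=4,suppress=True)
F["w1"]=pickle.load(open("w1.pkl","rb"))
for k,c in dict(C=[(261,118),(308,118),(310,184),(263,185)],B=[(371,118),(415,118),(416,185),(370,185)],A=[(478,119),(527,118),(520,186),(471,184)]).items():
    P=np.array([up("w1",p,.162)[:2] for p in c]);e=P[0]+P[1]-P[2]-P[3];print(k,P.mean(0),np.linalg.norm(e)/2,np.degrees(np.arctan2(e[1],e[0])),np.linalg.norm(P[0]+P[3]-P[1]-P[2])/2)
T=np.array([up("w1",p,.028)[:2] for p in[(88,41),(204,55),(202,230),(101,220)]]);e=T[0]+T[1]-T[2]-T[3];print(T,T.mean(0),np.degrees(np.arctan2(e[1],e[0])))
a=[up("w1",p,.17)[:2] for p in[(235,81),(560,81)]];e=a[0]-a[1];print("rail",a,np.degrees(np.arctan2(-e[0],e[1])))
print("cup",up("w1",(338,199),.066),"marker",up("w1",(277,225),.015))
```

```text
C [0.4777 0.0395] 0.07605625422420104 14.285828868006558 0.05412966133389082
B [ 0.5073 -0.0807] 0.07687434622968828 18.175302756706653 0.05186484912002549
A [ 0.5366 -0.1992] 0.07629587109536835 17.681894089354554 0.056571521747132085
[[0.5499 0.3679]
 [0.5726 0.1986]
 [0.293  0.1612]
 [0.2692 0.334 ]] [0.4212 0.2654] 7.24330517861179
rail [array([0.5388, 0.1069]), array([ 0.6217, -0.2257])] 13.986521348856664
cup [ 0.4145 -0.0492  0.066 ] marker [0.3287 0.0361 0.015 ]
```

```bash
cat >> h.py <<'E'
def take(c):
    c=np.array([*c,0.]);Q=q(14)
    manip.move_ptp(c+[0,0,.25],Q)
    g=manip.servo_line(c+[0,0,.119],Q,.2,guard=15);print("down guard",g)
    manip.move_gripper(.03,55);print("width",manip.get_obs()["grip_width"])
    manip.servo_line(c+[0,0,.150],Q,.1)
    manip.servo_line(c-.07*u+[0,0,.151],Q,.15)
    manip.servo_line(c-.07*u+[0,0,.33],Q,.3)
    o=manip.get_obs();print("held",o["grip_width"],o["wrist_force"],o["t"])
def shake(c,n=5,sp=.35,half=.05):
    """front-back strokes; samples the wrist after each one. Returns force/torque along case axes"""
    c=np.array([*c,.33])-.02*u;Q=q(14);v=np.array([-u[1],u[0],0])
    manip.servo_line(c-half*u,Q,.2);manip.dwell(.2);L=[]
    for i in range(2*n):
        s=1 if i%2==0 else -1
        manip.servo_line(c+s*half*u,Q,sp);r=[]
        for k in range(12):
            o=manip.get_obs();r.append((o["wrist_force"]@u,o["torque"]@v,o["wrist_force"][2]));manip.dwell(.01)
        L.append(r)
    return np.array(L)
E
python3 - <<'E'
from h import *
np.set_printoptions(precision=2,suppress=True,linewidth=150)
c=(.478,.036);take(c);wrist("w2")
L=shake(c);np.save("LC.npy",L);print(L[:,:,0]);print(L[:,:,1]*100);print(manip.get_obs()["t"],manip.get_obs()["grip_width"])
E
```

```text
down guard False
width 0.05600456020325284
held 0.056310792512497924 [ 0.09  0.59 -3.91] 6.7
[[-0.29 -1.08 -0.13 -0.13 -0.26  0.48 -0.78 -0.37 -0.37  0.19  0.34 -0.44]
 [ 0.88 -0.08  0.64  0.85  0.44  0.35 -0.16  0.57  0.21  1.17  0.64 -0.14]
 [-1.35 -0.19 -0.55 -0.83 -0.89 -1.54 -0.64  0.14  0.21 -0.75 -0.42 -0.24]
 [ 0.96  0.5   1.26  0.04  1.16  0.41  0.64 -0.21 -0.45 -0.14  0.16 -0.04]
 [-0.61  0.04 -0.68 -0.48 -0.36  0.37 -0.24 -0.87 -0.66  0.19 -1.46  0.67]
 [ 0.6   0.02  0.25 -0.16  1.5   0.05  0.01  1.08  0.41  0.55 -0.16  0.76]
 [-0.5   0.05  0.2  -0.58 -0.36 -1.04 -0.67 -1.69 -1.15 -0.81 -0.82 -0.74]
 [ 0.11  2.14  0.48  0.57  0.52 -0.01 -0.23  0.36 -0.18 -0.4  -0.14 -0.03]
 [-1.53 -0.48 -0.44 -1.79 -0.71 -1.17 -0.47 -0.91  0.49 -0.06  0.52 -0.72]
 [ 0.65  1.37 -0.16  0.65  0.84  0.92  1.01  1.07  0.77  0.49 -0.2   0.08]]
[[16.27 24.63 15.   15.59 18.73 17.51  9.79 20.78 14.36  9.17  9.24  7.22]
 [ 6.1  11.98 12.54  9.27 10.17 12.91  8.19 11.91 11.86 12.5  14.09  9.98]
 [17.14 15.24 19.04 15.83 20.06 21.29 15.91 17.35 14.99 15.71 13.88 18.58]
 [10.68  7.21 11.85 10.38  9.24 10.58 14.31 15.5  16.28 14.   14.69 15.99]
 [22.7  20.18 18.72 18.17 21.97 13.33 11.54 14.74 18.31 16.34 15.38 17.  ]
 [10.79 14.95 10.45 10.01  9.35 11.86 10.35 10.51 17.58 12.04  9.54 16.25]
 [16.28 15.69 17.59 17.71 22.6  14.77 19.29 16.44 13.37 15.34 12.28  9.89]
 [11.13 12.33  7.12  8.57 15.61  7.29 11.21 11.3  10.43 15.86 16.54 19.03]
 [18.38 13.11 17.16 15.69 14.8  14.15 14.77 20.53 16.82 21.46 11.08 12.  ]
 [12.38 10.04  8.3   7.53 18.43 11.48 12.4  10.34  4.33 15.73 12.21 12.75]]
12.5333 0.05655221769724888
```

View pics/w2.png

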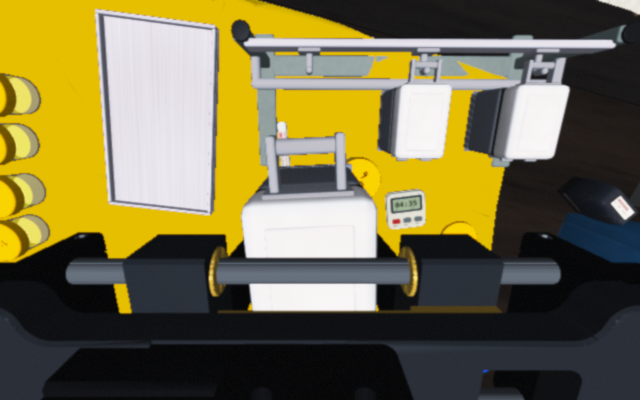

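The case is held firmly at 56 mm with its bracket clear of the hook. The shake readings look quiet, so I'll confirm with a static tilt test: a loose weight would shift the moment by about 0.08 N m.

```bash
cat >> h.py <<'E'
def tilt(deg=12):
    v=np.array([-u[1],u[0],0]);p=manip.get_obs()["tool_pos"];R0=Ro.from_quat(q(14));out=[]
    for s in(1,-1,1,-1):
        manip.move_ptp(p,(Ro.from_rotvec(np.radians(s*deg)*v)*R0).as_quat());manip.dwell(.15)
        manip.move_ptp(p,q(14));manip.dwell(.1);r=[]
        for k in range(25):r.append(manip.get_obs()["torque"]@v);manip.dwell(.01)
        out.append((np.mean(r),np.std(r)/5))
    return np.array(out)
E
python3 - <<'E'
from h import *
print(tilt().round(4),manip.get_obs()["t"])
L=np.load("LC.npy");print(L[:,-4:,1].mean(1))
E
```

```text
[[0.1329 0.0041]
 [0.1488 0.006 ]
 [0.1289 0.0057]
 [0.146  0.0064]] 16.8667
[0.09997655 0.12107287 0.15789335 0.15240125 0.16756985 0.13855487
 0.12718679 0.15465602 0.15342276 0.11255065]
```

```bash
cat >> h.py <<'E'
def stow(s):
    d=np.array([np.cos(np.radians(7.4)),np.sin(np.radians(7.4)),0]);p=np.array([.422,.2645,0])+s*.065*d;Q=q(7.4)
    manip.move_ptp(p+[0,0,.25],Q);manip.servo_line(p+[0,0,.085],Q,.2);manip.dwell(.1)
    print("touch",manip.servo_line(p+[0,0,.069],Q,.04,guard=5),manip.get_obs()["tool_pos"][2])
    manip.move_gripper(.095);manip.servo_line(p+[0,0,.25],Q,.3);print("t",manip.get_obs()["t"])
E
python3 - <<'E'
from h import *
np.set_printoptions(precision=2,suppress=True,linewidth=150)
stow(1)
c=(.5075,-.084);take(c);wrist("w3")
L=shake(c);np.save("LB.npy",L);print(L[:,:,0]);print(L[:,:,1]*100);print(tilt().round(4));print(manip.get_obs()["t"],manip.get_obs()["grip_width"])
E
```

```text
touch True 0.07318392818584947
t 20.9417
down guard False
width 0.05597010345967795
held 0.0561605733173983 [-0.35  0.86 -5.26] 25.625
[[-0.39 -0.16 -0.58  0.57 -0.04  0.    0.41 -0.43  0.49 -0.04 -0.63  0.13]
 [ 1.01  0.31  0.89  1.06 -0.15 -0.02  0.74  0.24  0.38  0.16  0.36 -0.68]
 [-0.59 -0.79 -0.72 -0.43  0.18  0.26  0.11 -0.29 -0.11  0.1  -0.18 -0.25]
 [ 0.18 -0.27  0.48 -0.03  0.6   0.67 -0.27  0.22  0.01  0.67 -0.43  0.24]
 [-0.56  0.63  0.32 -0.02 -1.01 -0.56  0.35 -0.67 -0.08  0.13 -0.44 -0.54]
 [ 0.9   0.43  0.27  0.49 -0.4   0.45  0.22 -0.48 -0.81  0.35  0.19 -0.26]
 [-0.94 -1.57 -0.83 -0.56 -0.01  0.16  0.26 -0.04 -0.63 -0.28 -0.14 -0.57]
 [ 0.86 -0.33  0.54 -0.77  0.45  1.21  1.37  1.1   1.15  0.73 -0.39  0.16]
 [-1.03 -0.67 -0.4  -1.26 -0.2  -0.23 -1.08  0.06 -0.81 -0.66 -0.43 -0.72]
 [ 0.19 -0.16  0.04  1.35  0.32  0.74 -0.31  0.39 -0.55  0.58 -0.16  0.13]]
[[26.36 25.02 24.68 26.1  23.57 22.3  22.52 21.81 22.62 20.48 24.85 19.36]
 [ 8.64 12.76 11.12 16.01 11.   12.06 11.88 11.99 15.   11.25  8.19 17.16]
 [27.56 22.69 22.12 24.01 24.78 20.3  25.42 25.31 22.74 19.54 18.83 23.66]
 [14.78 10.92 11.31 13.94 14.68 11.1  10.03 16.32  8.76  9.76 14.03 15.9 ]
 [33.36 27.49 23.85 21.52 25.82 26.57 25.89 17.12 20.9  25.65 23.62 21.21]
 [16.18 14.12  7.01  8.33 12.8  16.53  5.81 14.75 14.42 13.71 10.27 12.05]
 [20.87 28.02 21.63 25.   22.02 26.24 28.88 21.96 20.15 22.69 24.98 20.99]
 [15.65 10.17  8.41 10.38  8.33 13.52 19.39 13.75 15.94 16.7  17.96 12.7 ]
 [25.63 32.22 26.99 23.96 28.86 22.42 23.36 27.08 20.4  27.83 18.67 24.55]
 [15.52 14.17  9.83 14.53 14.18 11.83 11.54 12.4  18.4  14.48 11.43 17.34]]
[[0.21 0.01]
 [0.16 0.01]
 [0.21 0.  ]
 [0.16 0.01]]
35.6917 0.05596100366640313
```

View pics/w3.png

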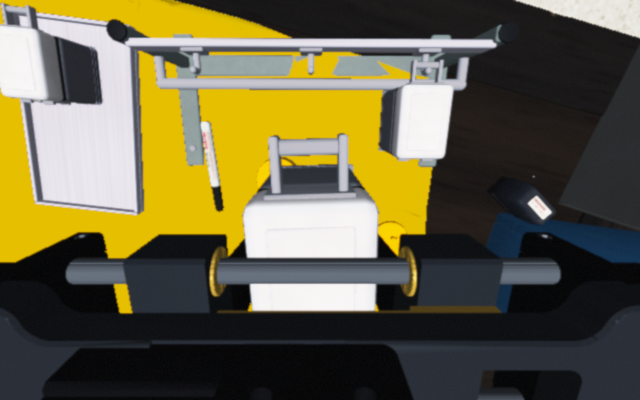

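Case 2 rattles. The moment steps by about 0.09 N m between front and back stops, as a 200 g weight moving 42 mm would give, while the first case showed none. In the picture the first case stands in the tray at (35,60). Now I'll hold this one out to the far edge.

Run:
```python
from h import *
L,M=np.load("LB.npy"),np.load("LC.npy")
for X in(L,M):print("fwd-back",X[::2,4:,1].mean()-X[1::2,4:,1].mean())
p=manip.get_obs()["tool_pos"]
manip.servo_line(np.array([.56,.0,.33]),q(7),.2)
manip.servo_line(np.array([.69,.09,.30]),q(0),.2)
manip.dwell(.7)
o=manip.get_obs();print(o["t"],o["tool_pos"],o["grip_width"],o["wrist_force"],o["joint_velocities"].round(3))
a=manip.grab_frame("side")["image"][100:340,150:470];cv2.imwrite("pics/end.png",cv2.resize(a,None,fx=2.4,fy=2.4,interpolation=cv2.INTER_CUBIC))
```

```text
fwd-back 0.0991559393017131
fwd-back 0.029537075441397803
38.2833 [0.68999031 0.09003064 0.29994894] 0.05589708111913058 [-0.22359059 -0.29316284 -3.28503858] [ 0.     0.001  0.    -0.    -0.001  0.   ]
```

View pics/end.png

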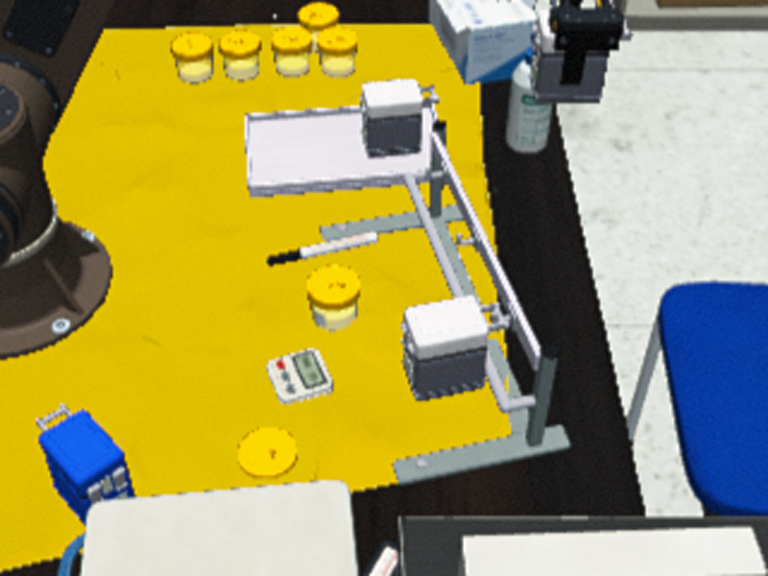

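```bash
python3 -c "
from rig import manip
manip.sign_off()"
```

```text
the job is handed in; nothing more can be done
```

I found the case that rattles, the middle one on the rack, and the arm is holding it out at the far edge. The job is handed in at about 38 s of the 72 s allowed.

- **First case (nearest the tray):** I unhooked it and shook it five times. It was quiet, so I stood it upright in the tray.
- **Second case (middle of the rack):** I unhooked it and shook it five times. The wrist moment stepped by 0.099 N m between front and back stops, against about 0.08 expected for the loose weight. The first case gave 0.03, which I put down to settling.
- **Third case:** I did not touch it, and it still hangs on its hook.

**Tilt check:** I also tilted each case about 12° either way in mid-air, which you had not asked for. The moment shifted by +0.05 N m for the second case, below the expected 0.08 but clear, and by −0.016 for the first.

**Last checks:** The case is upright, still and gripped at 56 mm. Its centre is about 6 cm short of the far edge, with its underside about 24 cm above the table. The final picture shows the first case standing in the tray and the other things where they were.

**Less certain:**
- The middle of the far edge (y ≈ 0.09 m) comes from table corners partly hidden or in shadow, so it could be a few centimetres off.
- The vertical wrist force on the held case read −5.3 N and later −3.3 N. I took that as sensor noise, since the grip width did not change.

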